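# Isolate the exhibit: breaker off its rail, supply box shut on its catch

### The job

Take the exhibit's supply out of service: pull the white two-pole breaker straight off the spring rail inside the open sloping grey box and stand it on its feet in the wooden parts tray (set it down, do not drop it). Then push the box's door fully shut, until it snaps home on its roller catch. Do not disturb the handset, the tin and the compass.

Things in the scene. Friction and masses are not known exactly. Their poses are not given: they have to be found in the camera images.
- supply_box: Fixed grey steel box with a sloping front, 210 mm deep (x) by 220 mm wide (y), low front wall 85 mm high, back wall 175 mm. Origin: centre of its footprint, on the table; x points from its front to its back, y to its left seen from the front, z up; it stands at some yaw. The face rises at 28 degrees to the horizontal and is 193 mm long up the slope.
- box_face (a point): Centre of the sloping face, in its plane, axes as the box's; (-25, 0, 130) mm in the box's frame. In these axes the face's outward normal is (-0.469, 0, 0.883), up the slope is (0.883, 0, 0.469). Round it an opening 156 mm (up the slope) by 188 mm wide, 80 mm deep square to the face.
- rail_mid (a point): Middle of the spring rail at the bottom of the opening, 80 mm below box_face square to the face; the rail runs along the box's y. Axes: x up the slope, y along the rail to the left, z square out of the face. Grey terminals stand 80 to 103 mm to its right, 42 mm high; an end stop 84 to 92 mm to its left, 30 mm high.
- breaker: White two-pole circuit breaker, loose, about 180 g, 84 mm (x) by 36 mm (y) by 75 mm high (z). Origin: centre of the underside of its two feet, on which it stands steadily. On the rail: x up the slope, y along the rail, z square out of the face (28 degrees from vertical), origin on the rail's line, 18 mm right to 22 mm left of rail_mid. Spring lips hold its feet.
- breaker_nose (a point): Where to grip the breaker: on its z axis, 52 mm above its origin, axes as the breaker's. Here its sides (+-y) are flat, 36 mm apart, from 13 to 67 mm above the origin, 40 mm or more free on either side. The black lever's top is 23 mm above this point. Pulled along its z the lips hold it with about 10 N for the first 9 mm, then let go; 90 mm along z clears the box.
- parts_tray: Fixed open wooden tray, 130 mm (x) by 170 mm (y) by 24 mm high, walls 3 mm, floor 3 mm thick. Origin: centre of its underside, on the table; empty at the start.
- box_door (a joint): Angle of the door about its hinge, the left edge of the face: 0 is shut and home on the catch, grows as it opens; starts at 1.55 to 1.95 rad, stop at 2.05. Stiff hinge (0.4 N m): the door stays where it is left. At about 0.07 rad its tongue meets the sprung roller and it rests there; about 11 N near the free edge snaps it home.
- door_push (a point): Point to push, on the door's outer side, mid-way up the slope, 185 mm from the hinge line, 31 mm from the free edge; moves with the door. z is the door's outward normal, y points to the hinge, x up the slope along the hinge. The door is a steel sheet 186 mm (x) by 216 mm, 3 mm thick; at its free edge a pull lip 80 mm long stands out 15 mm.
- door_hinge (a point): Point on the hinge line mid-way up the slope, 108 mm left of the centre of the face and 4.5 mm out of its plane; axes as door_push. Open, the door reaches up to 370 mm above the table on the left of the box; go over it or round it.
- handset: Bystander: pale telephone handset with black ends, 51 x 210 x 64 mm, lying beyond the tray. Origin: centre of its underside.
- spares_tin: Bystander: closed olive hinged tin, 76 x 93 x 36 mm, left of the box. Origin: centre of its underside.
- compass: Bystander: round olive pocket compass, shut, 64 x 55 x 20 mm, between the box and the radio. Origin: centre of its underside.

How it is judged:
On the way, in this order (a step that is already met when the one before it is completed fails the run):
1. the breaker is off the rail, at least 30 mm above its seat (z of breaker in the frame of box_face above -0.0406353 m and contact force between breaker and supply_box below 0.1 N), for 0.1 s.
2. the breaker stands on its feet in the tray, let go (x of breaker in the frame of parts_tray between -0.05 and 0.05 m and y of breaker in the frame of parts_tray between -0.07 and 0.07 m and z of breaker in the frame of parts_tray below 0.009 m and angle between breaker's own z axis and vertical below 0.15 rad and linear speed of breaker below 0.02 m/s and contact force between the fingers and breaker below 0.1 N), for 0.3 s.
3. the door is snapped shut on its catch (value of joint box_door below 0.02 rad and velocity of joint box_door below 0.05 rad/s), for 0.2 s.
At the end, for the whole second after the job is handed in: The breaker stands at rest on its feet on the tray's floor (within 0.15 rad of upright, its centre within 50 mm in x and 70 mm in y of the tray's centre, let go), and the door is seated on its catch (angle below 0.02 rad) (all of step 2 and all of step 3); the robot touches nothing.
It fails at once if the telephone handset is moved more than 30 mm (distance of handset from where it was at the start of the episode above 0.03 m).
It fails at once if the spares tin is moved more than 30 mm (distance of spares_tin from where it was at the start of the episode above 0.03 m).
It fails at once if the pocket compass is moved more than 30 mm (distance of compass from where it was at the start of the episode above 0.03 m).
It fails at once if the breaker is dropped (falls freely faster than 0.7 m/s) (linear speed of breaker above 0.7 m/s and contact force between the fingers and breaker below 0.1 N).
It also fails if it takes over 72 s, if anything falls off the work surface, if the arm or the gripper's body presses on something with over 40 N, if the wrist force passes 120 N, or if a joint passes its speed limit or range.

### The arm

A 6-joint arm with a two-finger parallel gripper is mounted at the origin on a cart in front of the work surface, level with it; the furniture and walls round the work are solid. World frame = base frame: x ahead of the robot, y to its left, z up, the work surface at z = 0. Lengths are in m, angles in rad, forces in N, time in s.
With the tool pointing down it reaches from about 0.375 to 0.925 m from the base axis. Payload 5.7 kg.
Tool frame: the origin (TCP) lies between the finger pads; the fingertips stand 11 mm ahead of it and the grasp point (between the pads) lies 8 mm behind it (bot.tcp_to_tips is the distance from the TCP to the fingertips, in m); z points along the fingers, y is the line along which they close (so a half turn about z gives the same grasp; the last joint's range is limited). The gripper opens to 88 mm and grips with 3 to 60 N. Pads are 20 mm wide; open, the fingers measure 115 mm over their backs; the gripper's body (75 mm by 178 mm) begins 61 mm behind the grasp point.
Start: joints at [1.175, 0.359, 1.51, -0, 1.272, -0.115], TCP at [0.166, 0.576, 0.234] pointing down, gripper open.
Joint ranges: [-2.97, 2.97], [-1.01, 2.36], [0.21, 2.38], [-0.96, 4.11], [0.2, 2.71], [-2.98, 2.98]. Speed limits (rad/s): [2.39, 2.39, 3.14, 3.14, 3.14, 3.14].

### API

Orientations are given as a unit quaternion [x, y, z, w].
In Python, from plant import bot gives the robot as it stands.
- The arm moves only by the shell command python3 inch.py 'ROWS'. ROWS is a JSON list of rows, 1 to 5 of them, each an object with the fields trans (a list: dx, dy, dz in m), rz (a turn about the tool's z in rad), finger_gap (the finger opening in m); a field left out counts as zero (the opening has to be given); each row is the pose to reach, as a shift and turn from the pose commanded when the command began, along the tool's axes at that moment; what a row does not reach only later rows make up. A row lasts 1/8 s, in which the tool goes at most 0.0625 m and 0.188 rad, less where a joint would pass 70% of its speed; a pose out of reach is approached as far as the arm can. The fingers move at their own pace and stop on an object; the grip force is fixed at half the most. Time passes only in rows, so rows that do not move let the fingers close. It prints the time, the measured TCP pose, the force, the opening and the grip force at its end. Input that does not fit is refused with a message, and nothing moves.
- bot.get_obs(): the state, without advancing time (a new reading comes with each control period).
- bot.get_image(name): name is "scene" or "top"; returns the picture (384x512x3 uint8, red, green, blue); there is no depth.
- bot.calibration(name): a dict with "intrinsics" (3x3 intrinsics, pixels), "T" (4x4, takes a point from camera to world coordinates). Camera axes: x right, y down, z forward; pixel columns grow to the right and rows downward; lengths in m; the calibration is good to about 2 mm. A picture is of the moment at which its call begins. calibration takes no time and is no camera call.
- bot.close_job(): hands the job in; it is judged then, once.
The state is a dict: "t": time; "q": joint angles; "joint_velocities": joint speeds; "joint_efforts": joint torques, N m; "tcp_pos": TCP position; "orientation": TCP orientation; "wrist_force": force on the tool from outside, world axes, zero at the start; "ft_torque": the same for the moment, N m; "gripper_width": finger opening in m; "finger_force": force on a finger pad.
Only numpy, scipy, OpenCV 4.12 (cv2) and the standard library are available. Lean on these libraries where they do the work, as an engineer would, in place of code of your own. Each camera call takes 0.05 s, during which the arm holds its last target. There are 200 camera calls.

## Working session

There is one attempt and no reset: what is moved stays moved. The work goes in short steps, Python scripts to look and compute and a shell command to move; the robot and the scene stay as the last step left them, time stands still between calls to the robot, and variables do not carry over. Pictures are saved under pics/ and viewed, at most 10 in all, crops included, and the job is handed in when it is done.

```bash
ls; mkdir -p pics
python3 - <<'E'
from plant import bot
import cv2
for n in("scene","top"):
    im=bot.get_image(n); cv2.imwrite(f"pics/{n}0.png",cv2.resize(im[:,:,::-1],(800,600),interpolation=cv2.INTER_CUBIC))
    c=bot.calibration(n); print(n,c["intrinsics"],c["T"])
o=bot.get_obs();print(o)
E
```

```text
inch.py
pics
plant.py
scene [[489.23179606   0.         260.89800508]
 [  0.         489.23179606 188.91332294]
 [  0.           0.           1.        ]] [[ 0.76737392 -0.4266287   0.47867026 -0.11193635]
 [-0.64119068 -0.50657773  0.57641436 -0.71975744]
 [-0.00343122 -0.74924426 -0.66228488  1.03321716]
 [ 0.          0.          0.          1.        ]]
top [[354.38872475   0.         256.87279398]
 [  0.         354.38872475 184.87922539]
 [  0.           0.           1.        ]] [[ 5.24791227e-04 -9.97816569e-01  6.60440758e-02  4.78140070e-01]
 [-9.99951288e-01 -1.17457233e-03 -9.80015335e-03  6.23343352e-02]
 [ 9.85632894e-03 -6.60357156e-02 -9.97768579e-01  1.16815556e+00]
 [ 0.00000000e+00  0.00000000e+00  0.00000000e+00  1.00000000e+00]]
{'t': 0.1, 'q': array([ 1.17489551e+00,  3.59455018e-01,  1.51131152e+00,  3.31660331e-07,
        1.27250606e+00, -1.15130721e-01]), 'joint_velocities': array([ 0.00121556,  0.00086471, -0.00177436,  0.00101049, -0.0009066 ,
        0.0003488 ]), 'joint_efforts': array([ 1.48654613e-03, -5.16342795e+01, -2.71408600e+01,  6.79321191e-02,
        2.75722897e-02, -1.94786992e-05]), 'tcp_pos': array([0.16604851, 0.5759387 , 0.23288534]), 'orientation': array([ 1.39924383e-01,  9.90161836e-01, -8.12663299e-04, -2.12452291e-04]), 'wrist_force': array([0.96378848, 0.22383872, 0.15541439]), 'ft_torque': array([ 0.03047665,  0.01636677, -0.0448624 ]), 'finger_force': 0.0, 'gripper_width': 0.08760614660757957}
```
View pics/scene0.png

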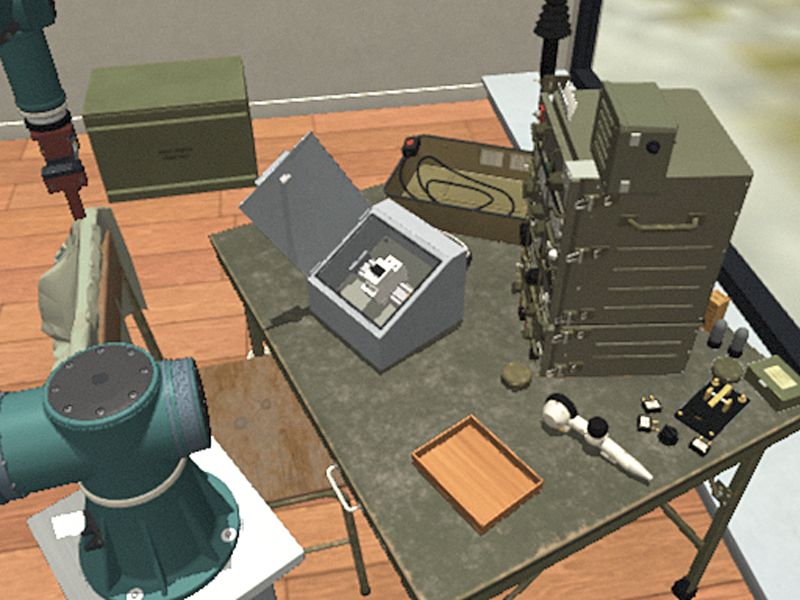

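View pics/top0.png

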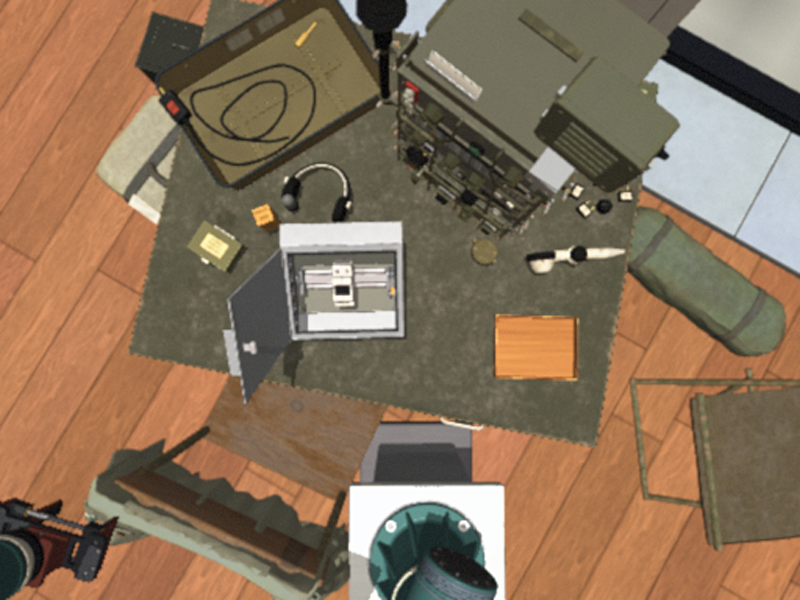

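The scene view shows the box centre-left with its door open to the left. The top view shows the box at about (345,280), the tray at (536,347), the compass at (484,250), the handset at (575,258) and the tin at (215,246). I need closer crops.

Run:
```python
import cv2
from plant import bot
def crop(n,x0,y0,x1,y1,s,f):
    im=bot.get_image(n)[:,:,::-1]
    cv2.imwrite(f"pics/{f}.png",cv2.resize(im[y0:y1,x0:x1],None,fx=s,fy=s,interpolation=cv2.INTER_CUBIC))
crop("top",140,135,265,235,6,"topbox"); crop("scene",190,120,310,240,5,"scbox"); crop("top",305,190,385,250,6,"toptray")
```

View pics/topbox.png

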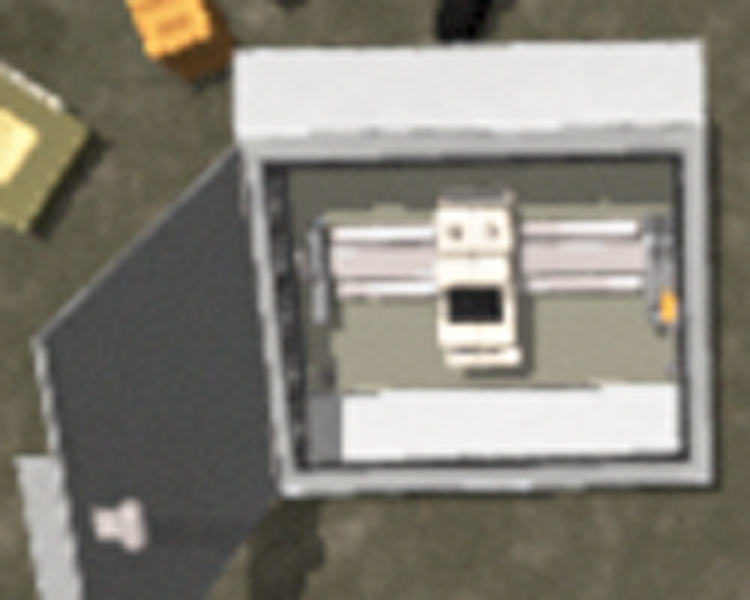

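View pics/scbox.png

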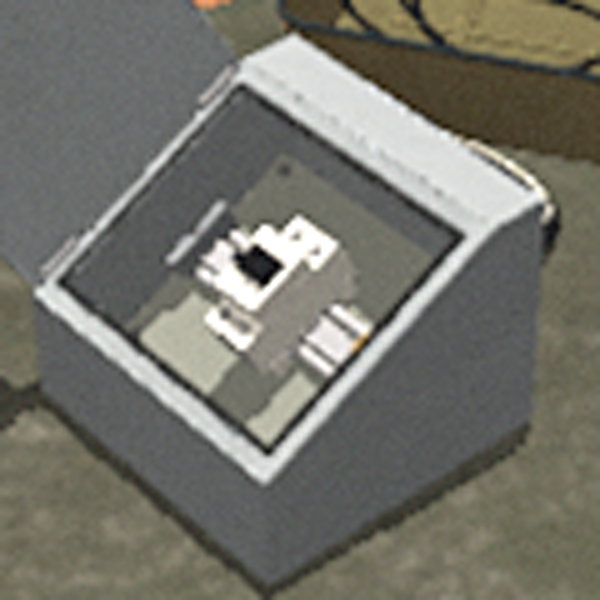

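View pics/toptray.png

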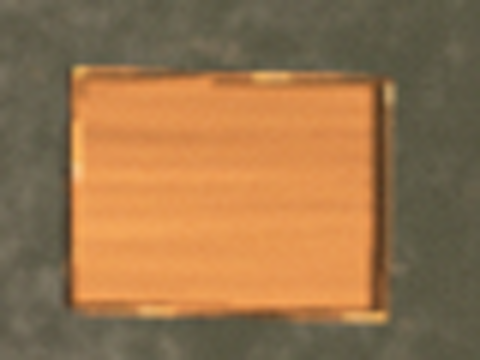

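The crops show the corners of the box's top, its sloping face, the door, the breaker's black lever (top crop 475,303; scene crop 260,265) and the tray rim. I'll fit all the poses from these.

```bash
cat > h.py <<'E'
import numpy as np, json
from plant import bot
from scipy.spatial.transform import Rotation as R
cal={n:bot.calibration(n) for n in("scene","top")}
def proj(n,P):
    T=cal[n]["T"]; c=(np.atleast_2d(P)-T[:3,3])@T[:3,:3]; u=c@cal[n]["intrinsics"].T
    return u[:,:2]/u[:,2:]
S,C=np.sin(np.radians(28)),np.cos(np.radians(28))
FN=np.array([-S,0,C]); FU=np.array([C,0,S]); FC=np.array([-.025,0,.130]); Y=np.array([0,1.,0])
def w(b,P): return R.from_euler('z',b[2]).apply(P)+np.r_[b[0],b[1],0]
def tb(u,v): return "top",np.array([140+(u+.5)/6-.5,135+(v+.5)/6-.5])
def sb(u,v): return "scene",np.array([190+(u+.5)/5-.5,120+(v+.5)/5-.5])
def tt(u,v): return "top",np.array([305+(u+.5)/6-.5,190+(v+.5)/6-.5])
def full(n,u,v): return n,np.array([(u+.5)/1.5625-.5,(v+.5)/1.5625-.5])
def door(th,r,u,n=0):  # box frame; n along outward normal of door
    h=FC+.108*Y+.0045*FN
    return h-r*(np.cos(th)*Y-np.sin(th)*FN)+u*FU+n*(np.cos(th)*FN+np.sin(th)*Y)
E
cat > fit.py <<'E'
from h import *
from scipy.optimize import least_squares
obs=[((.105,.11,.175),tb(235,50)),((.105,-.11,.175),tb(703,42)),((-.108,.11,.086),tb(283,494)),((-.108,-.11,.086),tb(712,484)),
((.105,.11,.175),sb(293,35)),((.105,-.11,.175),sb(541,205)),((-.105,-.11,0),sb(268,592)),((.105,-.11,0),sb(528,425)),((-.108,.11,.086),sb(38,290)),((-.108,-.11,.086),sb(264,483))]
f=lambda b:np.concatenate([proj(o[0],w(b,np.array(P)))[0]-o[1] for P,o in obs])
r=least_squares(f,[.6,.15,0],loss='soft_l1'); b=r.x; print("box",b); print(f(b).reshape(-1,2).round(1).tolist())
dobs=[(.093,tb(40,340)),(.093,full("scene",311,133)),(-.093,full("scene",241,206)),(-.093,full("top",245,402))]
g=lambda t:np.concatenate([proj(o[0],w(b,door(t[0],.216,u)))[0]-o[1] for u,o in dobs])
r=least_squares(g,[1.8]); print("door",r.x,g(r.x).round(1))
lev=[tb(475,303),sb(260,265)]
k=lambda p:np.concatenate([proj(o[0],w(b,FC-.08*FN+.073*FN+p[0]*FU+p[1]*Y))[0]-o[1] for o in lev])
r=least_squares(k,[0,0]); print("lever u,y",r.x,k(r.x).round(1))
tr=[((.065,.085),tt(75,68)),((.065,-.085),tt(393,80)),((-.065,-.085),tt(386,321)),((-.065,.085),tt(70,308))]
q=lambda b:np.concatenate([proj(o[0],w(b,np.r_[P,.024]))[0]-o[1] for P,o in tr])
r=least_squares(q,[.4,-.3,0]); print("tray",r.x,q(r.x).round(1))
E
python3 fit.py
```

```text
box [0.56189828 0.16078701 0.02577212]
[[-0.0, -0.6], [-0.2, -1.0], [-1.1, 0.3], [-0.2, 0.1], [0.3, 0.5], [0.8, -0.6], [0.2, 0.2], [0.7, 0.2], [-2.4, 1.0], [-0.7, 1.2]]
door [1.73552772] [ 0.6  1.5 -1.9 -0.7 -4.2  2.2  1.1  3.5]
lever u,y [0.00697507 0.00224154] [ 0.5  0.  -0.5 -0.5]
tray [ 0.43474799 -0.22673516 -0.03972227] [ 0.3 -0.3 -0.3 -0.2  0.1  0.2 -0.1  0.2]
```

```bash
cat >> h.py <<'E'
BOX=np.array([.5619,.1608,.0258]); TRAY=np.array([.4347,-.2267,-.0397]); BY=.0022
def delta(p,yaw=None):
    "tool-axes shift from the present pose to TCP at p; turn so tool y lies along angle yaw (mod pi)"
    o=bot.get_obs(); M=R.from_quat(o["orientation"]).as_matrix()
    d=M.T@(np.array(p)-o["tcp_pos"]); a=np.arctan2(M[1,1],M[0,1]); t=0
    if yaw is not None: t=(a-yaw+np.pi/2)%np.pi-np.pi/2
    print("d",d.round(4).tolist(),"turn",round(t,3),"tcp",o["tcp_pos"].round(4).tolist(),"w",round(o["gripper_width"],4))
def nose(up=0,g=.055):  # TCP for grasp point g above the breaker origin, pulled out by up
    return w(BOX,FC-.08*FN+BY*Y+(g+up)*FN)-np.array([0,0,.008])
E
python3 inch.py '[{"trans": [0,0,-0.06],"rz": -0.18,"finger_gap": 0.088},{"trans": [0,0,-0.12],"rz": -0.307,"finger_gap": 0.088},{"trans": [0,0,-0.18],"rz": -0.307,"finger_gap": 0.088},{"trans": [0,0,-0.2],"rz": -0.307,"finger_gap": 0.088},{"trans": [0,0,-0.2],"rz": -0.307,"finger_gap": 0.088}]'
python3 - <<'E'
from h import *
print(nose(),nose(.12)); p=nose(.12); delta([p[0],p[1],.44],np.pi/2+BOX[2])
for t in np.linspace(1.735,0,6): print(t,w(BOX,door(t,.185,0)).round(3),w(BOX,door(t,.216,.093)).round(3),w(BOX,door(t,.216,-.093)).round(3))
E
```

```text
t: 0.88
tcp_pos: [0.1666, 0.5772, 0.4355]
orientation: [-0.013, 1.0, 0.002, 0.001]
wrist_force: [-0.5, 0.2, -0.6]
gripper_width: 0.0876
finger_force: 0.0
[0.54858445 0.16265711 0.09992631] [0.49226661 0.16120379 0.20588002]
d [-0.3147, -0.4243, -0.0055] turn 0.0 tcp [0.1666, 0.5772, 0.4355] w 0.0876
1.735 [0.446 0.296 0.295] [0.513 0.303 0.366] [0.349 0.299 0.278]
1.3880000000000001 [0.448 0.232 0.295] [0.515 0.228 0.365] [0.351 0.224 0.278]
1.041 [0.46  0.173 0.275] [0.529 0.159 0.342] [0.365 0.155 0.255]
0.694 [0.48  0.124 0.238] [0.554 0.103 0.3  ] [0.389 0.098 0.212]
0.347 [0.507 0.093 0.19 ] [0.585 0.066 0.242] [0.421 0.062 0.155]
0.0 [0.537 0.083 0.134] [0.62  0.054 0.178] [0.455 0.05  0.09 ]
```

```bash
python3 inch.py '[{"trans": [-0.155,-0.21,-0.005],"finger_gap": 0.088},{"trans": [-0.155,-0.21,-0.005],"finger_gap": 0.088},{"trans": [-0.155,-0.21,-0.005],"finger_gap": 0.088},{"trans": [-0.155,-0.21,-0.005],"finger_gap": 0.088},{"trans": [-0.155,-0.21,-0.005],"finger_gap": 0.088}]'
python3 inch.py '[{"trans": [-0.16,-0.214,0],"finger_gap": 0.088},{"trans": [-0.16,-0.214,0],"finger_gap": 0.088},{"trans": [-0.16,-0.214,0],"finger_gap": 0.088},{"trans": [-0.16,-0.214,0],"finger_gap": 0.088},{"trans": [-0.16,-0.214,0],"finger_gap": 0.088}]'
python3 -c "
from h import *
delta(nose(.12),np.pi/2+BOX[2]); delta(nose(.0))"
```

```text
t: 1.5
tcp_pos: [0.3279, 0.3675, 0.4368]
orientation: [-0.011, 1.0, -0.001, -0.001]
wrist_force: [-0.2, 0.7, 0.2]
gripper_width: 0.0876
finger_force: 0.0
t: 2.12
tcp_pos: [0.4934, 0.1591, 0.4366]
orientation: [-0.012, 1.0, -0.0, -0.001]
wrist_force: [-0.3, 0.3, 0.3]
gripper_width: 0.0878
finger_force: 0.0
d [0.0004, 0.0023, 0.2307] turn -0.003 tcp [0.4934, 0.1591, 0.4366] w 0.0878
d [-0.0562, 0.0025, 0.3365] turn 0 tcp [0.4934, 0.1591, 0.4366] w 0.0878
```

```bash
python3 inch.py '[{"trans": [0,0.0024,0.06],"finger_gap": 0.088},{"trans": [0,0.0024,0.12],"finger_gap": 0.088},{"trans": [0,0.0024,0.18],"finger_gap": 0.088},{"trans": [0,0.0024,0.23],"finger_gap": 0.088},{"trans": [0,0.0024,0.23],"finger_gap": 0.088}]'
python3 inch.py '[{"trans": [-0.01,0,0.019],"finger_gap": 0.088},{"trans": [-0.02,0,0.038],"finger_gap": 0.088},{"trans": [-0.028,0,0.053],"finger_gap": 0.088},{"trans": [-0.028,0,0.053],"finger_gap": 0.088}]'
python3 - <<'E'
from h import *; import cv2
delta(nose(0),np.pi/2+BOX[2])
a=bot.get_image("scene")[125:245,180:300,::-1];b=bot.get_image("top")[135:235,140:265,::-1]
a=cv2.resize(a,(400,400),interpolation=cv2.INTER_CUBIC);b=cv2.resize(b,(400,400),interpolation=cv2.INTER_CUBIC)
cv2.imwrite("pics/pre.png",np.hstack([a,b]))
E
```

```text
t: 2.75
tcp_pos: [0.4878, 0.1639, 0.2047]
orientation: [-0.014, 1.0, -0.001, -0.005]
wrist_force: [-0.3, -0.2, 0.3]
gripper_width: 0.088
finger_force: 0.0
t: 3.25
tcp_pos: [0.5202, 0.164, 0.1549]
orientation: [-0.013, 1.0, -0.0, -0.001]
wrist_force: [0.1, -0.9, 0.0]
gripper_width: 0.0876
finger_force: 0.0
d [-0.0284, -0.0021, 0.0549] turn 0.0 tcp [0.5202, 0.164, 0.1549] w 0.0876
```

View pics/pre.png

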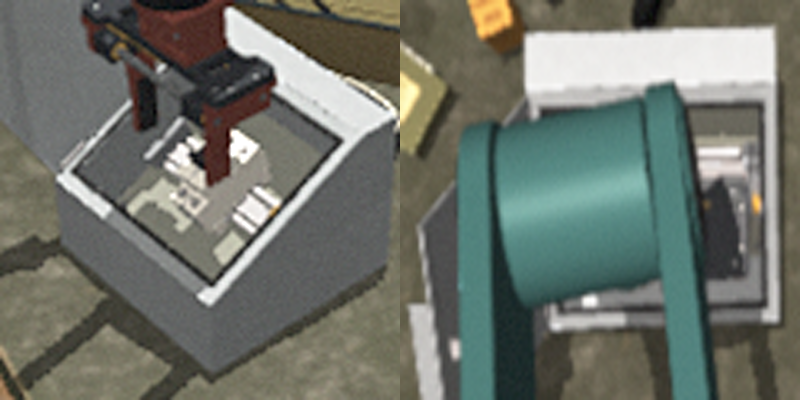

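The scene half shows the open fingers straddling the breaker, with the near finger at about (215,150) and the lever between them. That matches the plan, so I'll go in and close.

```bash
python3 inch.py '[{"trans": [-0.012,-0.001,0.023],"finger_gap": 0.088},{"trans": [-0.022,-0.002,0.042],"finger_gap": 0.088},{"trans": [-0.0284,-0.002,0.0549],"finger_gap": 0.088},{"trans": [-0.0284,-0.002,0.0549],"finger_gap": 0.088},{"trans": [-0.0284,-0.002,0.0549],"finger_gap": 0.088}]'
python3 -c "
from h import *
delta(nose(.0))"
```

```text
t: 3.98
tcp_pos: [0.5485, 0.1628, 0.101]
orientation: [-0.013, 1.0, -0.0, -0.0]
wrist_force: [0.8, -0.3, -0.1]
gripper_width: 0.088
finger_force: 0.0
d [-0.0, -0.0001, 0.0011] turn 0 tcp [0.5485, 0.1628, 0.101] w 0.088
```

```bash
for i in 1 2; do :; done; python3 inch.py '[{"finger_gap": 0.03},{"finger_gap": 0.03},{"finger_gap": 0.03},{"finger_gap": 0.03},{"finger_gap": 0.03}]'; python3 inch.py '[{"finger_gap": 0.03},{"finger_gap": 0.03},{"finger_gap": 0.03}]'
```

```text
t: 4.6
tcp_pos: [0.5486, 0.163, 0.1008]
orientation: [-0.013, 1.0, 0.0, -0.0]
wrist_force: [-2.2, 8.4, 6.7]
gripper_width: 0.0412
finger_force: 4.6
t: 4.97
tcp_pos: [0.5483, 0.1642, 0.101]
orientation: [-0.013, 1.0, 0.001, -0.0]
wrist_force: [-2.0, 5.7, 2.7]
gripper_width: 0.0358
finger_force: 29.8
```

```bash
python3 inch.py '[{"trans": [0.0023,0,-0.0044],"finger_gap": 0.03},{"trans": [0.0047,0,-0.0088],"finger_gap": 0.03},{"trans": [0.007,0,-0.0132],"finger_gap": 0.03},{"trans": [0.0094,0,-0.0177],"finger_gap": 0.03},{"trans": [0.0094,0,-0.0177],"finger_gap": 0.03}]';python3 inch.py '[{"trans": [0.0047,0,-0.0088],"finger_gap": 0.03},{"trans": [0.0094,0,-0.0177],"finger_gap": 0.03},{"trans": [0.0164,0,-0.0309],"finger_gap": 0.03},{"trans": [0.0235,0,-0.0442],"finger_gap": 0.03},{"trans": [0.0235,0,-0.0442],"finger_gap": 0.03}]'
python3 - <<'E'
from h import *; import cv2
delta(nose(.05),np.pi/2+BOX[2])
a=bot.get_image("scene")[100:250,170:320,::-1]
cv2.imwrite("pics/pull.png",cv2.resize(a,(600,600),interpolation=cv2.INTER_CUBIC))
E
```

```text
t: 5.6
tcp_pos: [0.5393, 0.1624, 0.1189]
orientation: [-0.013, 1.0, -0.0, 0.0]
wrist_force: [-0.1, -0.2, -1.7]
gripper_width: 0.0363
finger_force: 30.0
t: 6.22
tcp_pos: [0.516, 0.1621, 0.1642]
orientation: [-0.013, 1.0, 0.0, 0.001]
wrist_force: [1.1, -0.3, -1.3]
gripper_width: 0.0355
finger_force: 30.0
d [-0.0091, -0.0003, 0.0202] turn 0.001 tcp [0.516, 0.1621, 0.1642] w 0.0355
```

View pics/pull.png

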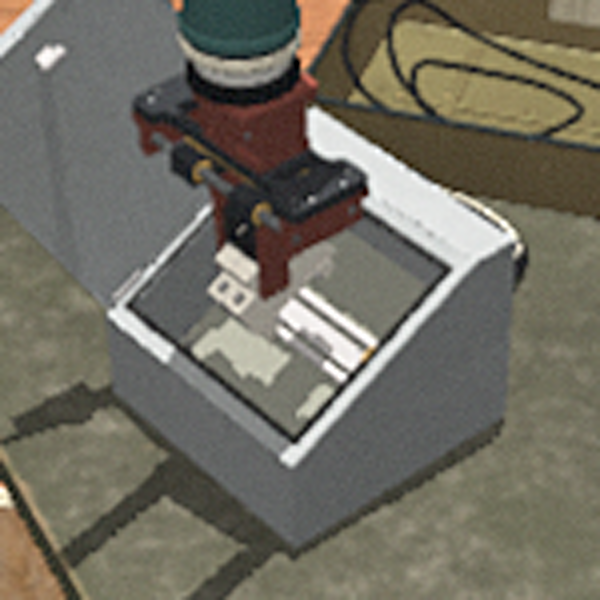

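The breaker is in the fingers at about (250,265), clear of the rail at (320,330). I'll carry it up and over to the tray.

```bash
python3 inch.py '[{"trans": [0.01,0,-0.02],"finger_gap": 0.03},{"trans": [0.02,0,-0.04],"finger_gap": 0.03},{"trans": [0.033,0,-0.062],"finger_gap": 0.03},{"trans": [0.033,0,-0.1],"finger_gap": 0.03},{"trans": [0.033,0,-0.13],"finger_gap": 0.03}]'
python3 -c "
from h import *
delta(np.r_[w(TRAY,[-.005,0,0])[:2],.29],np.pi/2+TRAY[2])"
```

```text
t: 6.9
tcp_pos: [0.4828, 0.161, 0.2936]
orientation: [-0.013, 1.0, -0.0, 0.0]
wrist_force: [0.7, 0.2, -2.4]
gripper_width: 0.0358
finger_force: 30.0
d [0.0632, -0.386, 0.0036] turn 0.066 tcp [0.4828, 0.161, 0.2936] w 0.0358
```

```bash
python3 inch.py '[{"trans": [0.008,-0.05,0],"rz": 0.01,"finger_gap": 0.03},{"trans": [0.016,-0.1,0],"rz": 0.02,"finger_gap": 0.03},{"trans": [0.024,-0.15,0],"rz": 0.03,"finger_gap": 0.03},{"trans": [0.032,-0.2,0],"rz": 0.05,"finger_gap": 0.03},{"trans": [0.04,-0.25,0],"rz": 0.066,"finger_gap": 0.03}]'
python3 -c "
from h import *
delta(np.r_[w(TRAY,[-.005,0,0])[:2],.12],np.pi/2+TRAY[2])"
```

```text
t: 7.52
tcp_pos: [0.4489, -0.0915, 0.2924]
orientation: [0.02, 1.0, -0.0, -0.0]
wrist_force: [1.0, -0.3, -1.3]
gripper_width: 0.0357
finger_force: 30.0
d [0.0137, -0.1357, 0.1724] turn -0.001 tcp [0.4489, -0.0915, 0.2924] w 0.0357
```

```bash
python3 inch.py '[{"trans": [0.005,-0.05,0],"finger_gap": 0.03},{"trans": [0.01,-0.1,0],"finger_gap": 0.03},{"trans": [0.0137,-0.136,0],"finger_gap": 0.03},{"trans": [0.0137,-0.136,0.03],"finger_gap": 0.03},{"trans": [0.0137,-0.136,0.08],"finger_gap": 0.03}]'
python3 inch.py '[{"trans": [0,0,0.05],"finger_gap": 0.03},{"trans": [0,0,0.09],"finger_gap": 0.03},{"trans": [0,0,0.09],"finger_gap": 0.03},{"trans": [0,0,0.09],"finger_gap": 0.03}]'
python3 - <<'E'
from h import *; import cv2
delta(np.r_[w(TRAY,[-.005,0,0])[:2],.063],np.pi/2+TRAY[2])
a=bot.get_image("scene")[200:350,230:380,::-1]
cv2.imwrite("pics/place.png",cv2.resize(a,(600,600),interpolation=cv2.INTER_CUBIC))
E
```

```text
t: 8.15
tcp_pos: [0.4315, -0.2271, 0.2129]
orientation: [0.021, 1.0, -0.001, 0.002]
wrist_force: [0.7, 0.2, -1.8]
gripper_width: 0.0358
finger_force: 30.0
t: 8.65
tcp_pos: [0.431, -0.2259, 0.1237]
orientation: [0.02, 1.0, -0.0, 0.0]
wrist_force: [-0.4, -0.5, -1.3]
gripper_width: 0.0362
finger_force: 30.0
d [0.0013, -0.0006, 0.0607] turn -0.0 tcp [0.431, -0.2259, 0.1237] w 0.0362
```

View pics/place.png

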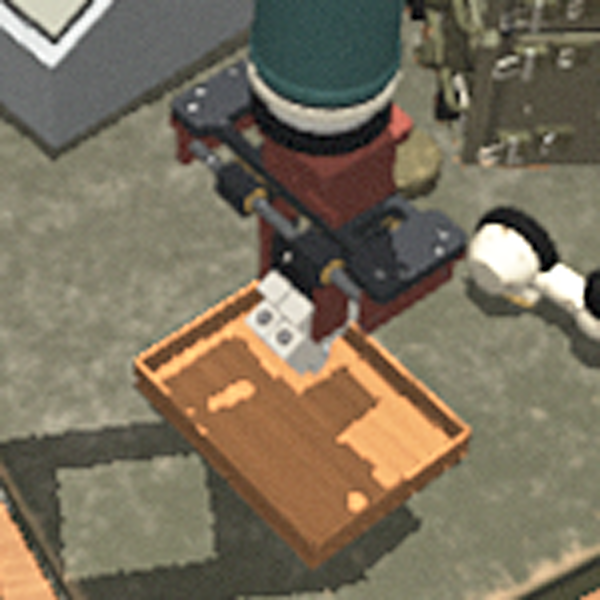

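The breaker hangs over the tray at about (285,320), still tilted. I'll lower it slowly onto its low edge.

```bash
python3 inch.py '[{"trans": [0,0,0.03],"finger_gap": 0.03},{"trans": [0,0,0.045],"finger_gap": 0.03},{"trans": [0,0,0.053],"finger_gap": 0.03},{"trans": [0,0,0.056],"finger_gap": 0.03},{"trans": [0,0,0.056],"finger_gap": 0.03}]'
python3 inch.py '[{"trans": [0,0,0.002],"finger_gap": 0.03},{"trans": [0,0,0.004],"finger_gap": 0.03},{"trans": [0,0,0.006],"finger_gap": 0.03},{"trans": [0,0,0.006],"finger_gap": 0.03}]'
```

```text
t: 9.32
tcp_pos: [0.4305, -0.2255, 0.067]
orientation: [0.02, 1.0, -0.0, 0.0]
wrist_force: [0.2, -0.7, -1.5]
gripper_width: 0.0356
finger_force: 30.0
t: 9.82
tcp_pos: [0.4303, -0.2254, 0.0609]
orientation: [0.02, 1.0, -0.0, 0.0]
wrist_force: [0.3, 0.3, 1.7]
gripper_width: 0.0361
finger_force: 30.0
```

```bash
python3 inch.py '[{"trans": [0,0,0.001],"finger_gap": 0.03},{"trans": [0,0,0.002],"finger_gap": 0.03},{"trans": [0,0,0.003],"finger_gap": 0.03},{"trans": [0,0,0.004],"finger_gap": 0.03},{"trans": [0,0,0.004],"finger_gap": 0.03}]'
python3 inch.py '[{"trans": [0,0,0.001],"finger_gap": 0.03},{"trans": [0,0,0.002],"finger_gap": 0.03},{"trans": [0,0,0.003],"finger_gap": 0.03},{"trans": [0,0,0.004],"finger_gap": 0.03},{"trans": [0,0,0.004],"finger_gap": 0.03}]'
```

```text
t: 10.45
tcp_pos: [0.4322, -0.2255, 0.0594]
orientation: [0.02, 1.0, -0.001, 0.002]
wrist_force: [-1.0, 6.1, 30.7]
gripper_width: 0.0358
finger_force: 30.0
t: 11.08
tcp_pos: [0.4341, -0.2257, 0.0563]
orientation: [0.021, 1.0, -0.001, 0.004]
wrist_force: [3.6, 10.1, 38.5]
gripper_width: 0.0361
finger_force: 30.0
```

```bash
python3 inch.py '[{"trans": [0,0,-0.001],"finger_gap": 0.03},{"trans": [0,0,-0.002],"finger_gap": 0.03},{"trans": [0,0,-0.002],"finger_gap": 0.03}]'
python3 inch.py '[{"trans": [0,0,-0.001],"finger_gap": 0.038},{"trans": [0,0,-0.001],"finger_gap": 0.039},{"trans": [0,0,-0.001],"finger_gap": 0.04},{"trans": [0,0,-0.001],"finger_gap": 0.042},{"trans": [0,0,-0.001],"finger_gap": 0.044}]'
python3 inch.py '[{"finger_gap": 0.05},{"finger_gap": 0.06},{"finger_gap": 0.07},{"finger_gap": 0.07}]'
```

```text
t: 11.45
tcp_pos: [0.4336, -0.2262, 0.0566]
orientation: [0.02, 1.0, -0.001, 0.003]
wrist_force: [3.8, 4.6, 15.9]
gripper_width: 0.0358
finger_force: 30.0
t: 12.08
tcp_pos: [0.43, -0.2252, 0.0555]
orientation: [0.02, 1.0, 0.0, -0.0]
wrist_force: [-0.7, -0.7, -0.5]
gripper_width: 0.0438
finger_force: 0.0
t: 12.58
tcp_pos: [0.4302, -0.2253, 0.0557]
orientation: [0.02, 1.0, -0.0, 0.0]
wrist_force: [0.1, 0.3, -0.8]
gripper_width: 0.07
finger_force: 0.0
```

Run:
```python
from h import *; import cv2
a=bot.get_image("scene")[200:350,230:380,::-1];b=bot.get_image("top")[180:260,300:380,::-1]
cv2.imwrite("pics/rel.png",np.hstack([cv2.resize(x,(400,400),interpolation=cv2.INTER_CUBIC) for x in(a,b)]))
```

```text
(no output)
```

View pics/rel.png

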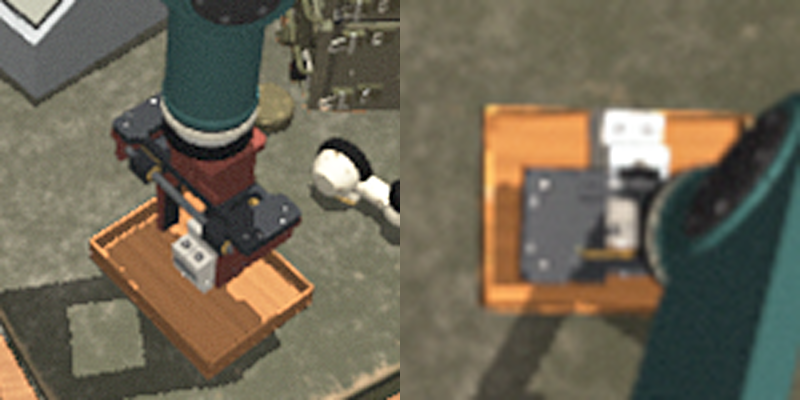

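The breaker looks upright at scene (195,262) and near the far end of the tray in the top view. I'll withdraw the gripper, then check it properly.

```bash
python3 inch.py '[{"trans": [0,0,-0.02],"finger_gap": 0.07},{"trans": [0,0,-0.06],"finger_gap": 0.07},{"trans": [0,0,-0.12],"finger_gap": 0.07},{"trans": [0,0,-0.18],"finger_gap": 0.07},{"trans": [0,0,-0.22],"finger_gap": 0.07}]'
python3 inch.py '[{"trans": [0,0.06,-0.04],"finger_gap": 0},{"trans": [0,0.12,-0.08],"finger_gap": 0},{"trans": [0,0.18,-0.12],"finger_gap": 0},{"trans": [0,0.24,-0.16],"finger_gap": 0},{"trans": [0,0.28,-0.16],"finger_gap": 0}]'
python3 - <<'E'
from h import *; import cv2
a=bot.get_image("scene")[240:340,260:360,::-1];b=bot.get_image("top")[180:260,300:380,::-1]
c=bot.get_image("top")[140:270,130:230,::-1]
cv2.imwrite("pics/rel2.png",np.vstack([np.hstack([cv2.resize(a,(400,400),interpolation=cv2.INTER_CUBIC),cv2.resize(b,(400,400),interpolation=cv2.INTER_CUBIC)]),np.hstack([cv2.resize(c,(154,200)),np.zeros((200,646,3),np.uint8)])]))
delta([.43,.32,.45])
E
```

```text
t: 13.3
tcp_pos: [0.4308, -0.2256, 0.2787]
orientation: [0.02, 1.0, -0.001, 0.001]
wrist_force: [0.3, -0.5, 0.2]
gripper_width: 0.07
finger_force: 0.0
t: 13.92
tcp_pos: [0.4412, 0.0438, 0.4342]
orientation: [0.02, 1.0, -0.0, 0.002]
wrist_force: [0.8, -1.0, 0.6]
gripper_width: 0.0235
finger_force: 0.0
d [0.0203, 0.2745, -0.0168] turn 0 tcp [0.4409, 0.045, 0.4331] w 0.0111
```

View pics/rel2.png

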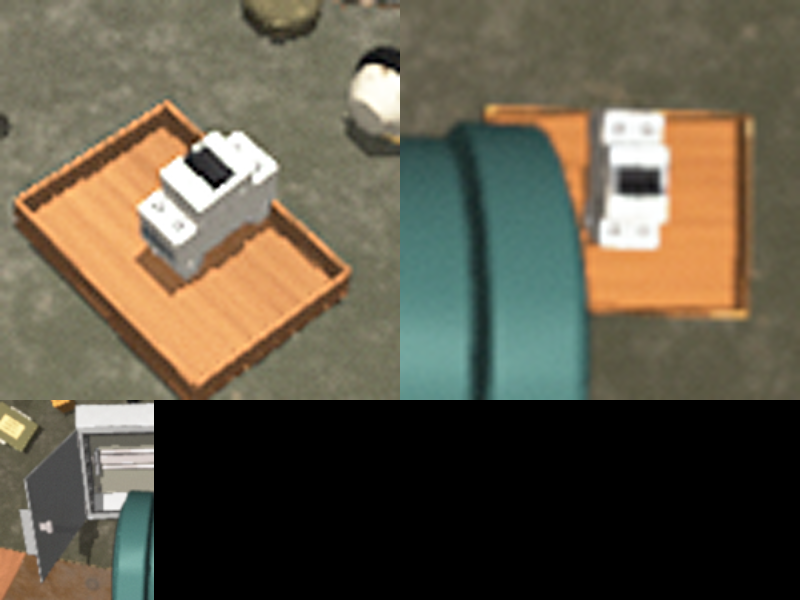

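The breaker appears to stand in the tray, with its lever at top crop (638,180), but close to the back wall. I'll check its tilt and offset by fitting its top rectangle in both views.

Run:
```python
from h import *
from scipy.optimize import least_squares
s=lambda u,v:("scene",np.array([260+(u+.5)/4-.5,240+(v+.5)/4-.5])); t=lambda u,v:("top",np.array([300+(u-400+.5)/5-.5,180+(v+.5)/5-.5]))
a,b=.042,.018
ob=[((-a,b),s(140,206)),((-a,-b),s(190,240)),((a,-b),s(278,163)),((a,b),s(240,131)),((a,b),t(601,110)),((a,-b),t(664,113)),((-a,-b),t(659,248)),((-a,b),t(598,245))]
f=lambda p:np.concatenate([proj(o[0],R.from_euler('zy',[p[3],p[4]]).apply(np.r_[P,0])+p[:3])[0]-o[1] for P,o in ob])
r=least_squares(f,[.44,-.23,.05,0,0],loss='soft_l1'); p=r.x; print(p.round(4),f(p).round(1))
print("centre rel tray", R.from_euler('z',-TRAY[2]).apply(p[:3]-R.from_euler('zy',[p[3],p[4]]).apply([0,0,.048])-np.r_[TRAY[:2],0]))
```

```text
[ 0.4579 -0.2279  0.0587 -0.0073 -0.0709] [-0.4 -0.3 -2.7  0.6  0.1  0.4 -0.6 -0.4  0.7 -0.2 -0.4 -0.7  0.4 -0.9
  1.1 -0.3]
centre rel tray [ 0.02658578 -0.00011582  0.01081076]
```

The fit puts it about 23 mm off centre and touching or leaning on the back wall. I'll regrasp it and shift it toward the centre to be safe.

```bash
python3 inch.py '[{"trans": [0,-0.06,0.02],"rz": -0.03,"finger_gap": 0.088},{"trans": [0,-0.12,0.05],"rz": -0.03,"finger_gap": 0.088},{"trans": [-0.01,-0.18,0.1],"rz": -0.03,"finger_gap": 0.088},{"trans": [-0.014,-0.24,0.14],"rz": -0.03,"finger_gap": 0.088},{"trans": [-0.014,-0.273,0.18],"rz": -0.03,"finger_gap": 0.088}]'
python3 -c "
from h import *
delta(np.r_[w(TRAY,[.021,0,0])[:2],.051],np.pi/2-.01)"
```

```text
t: 14.7
tcp_pos: [0.4431, -0.2204, 0.2645]
orientation: [0.006, 1.0, -0.001, 0.0]
wrist_force: [0.9, -0.2, 0.3]
gripper_width: 0.0581
finger_force: 0.0
d [-0.0126, -0.0068, 0.2135] turn -0.002 tcp [0.4431, -0.2204, 0.2645] w 0.0581
```

```bash
python3 inch.py '[{"trans": [-0.0126,-0.007,0],"finger_gap": 0.088},{"trans": [-0.0126,-0.007,0.03],"finger_gap": 0.088},{"trans": [-0.0126,-0.007,0.08],"finger_gap": 0.088},{"trans": [-0.0126,-0.007,0.13],"finger_gap": 0.088},{"trans": [-0.0126,-0.007,0.14],"finger_gap": 0.088}]'
python3 inch.py '[{"trans": [0,0,0.03],"finger_gap": 0.088},{"trans": [0,0,0.06],"finger_gap": 0.088},{"trans": [0,0,0.0735],"finger_gap": 0.088},{"trans": [0,0,0.0735],"finger_gap": 0.088},{"trans": [0,0,0.0735],"finger_gap": 0.088}]'
python3 inch.py '[{"finger_gap": 0.03},{"finger_gap": 0.03},{"finger_gap": 0.03},{"finger_gap": 0.03},{"finger_gap": 0.03}]'
python3 inch.py '[{"finger_gap": 0.03},{"finger_gap": 0.03},{"finger_gap": 0.03},{"finger_gap": 0.03}]'
```

```text
t: 15.32
tcp_pos: [0.4548, -0.2229, 0.1239]
orientation: [0.005, 1.0, 0.001, -0.002]
wrist_force: [0.5, -0.6, 0.1]
gripper_width: 0.0878
finger_force: 0.0
t: 15.95
tcp_pos: [0.4576, -0.2247, 0.0537]
orientation: [0.005, 1.0, -0.001, 0.001]
wrist_force: [0.5, 0.4, 0.6]
gripper_width: 0.0878
finger_force: 0.0
t: 16.58
tcp_pos: [0.4565, -0.2241, 0.0524]
orientation: [0.005, 1.0, -0.0, -0.0]
wrist_force: [0.2, -2.5, 0.5]
gripper_width: 0.0413
finger_force: 0.8
t: 17.08
tcp_pos: [0.4566, -0.2242, 0.0524]
orientation: [0.005, 1.0, -0.0, -0.0]
wrist_force: [-0.8, -1.7, 0.6]
gripper_width: 0.036
finger_force: 29.9
```

Lift 10 mm, shift 20 mm toward −x (tool +x), and lower.

```bash
python3 inch.py '[{"trans": [0,0,-0.006],"finger_gap": 0.03},{"trans": [0.002,0,-0.012],"finger_gap": 0.03},{"trans": [0.012,0,-0.012],"finger_gap": 0.03},{"trans": [0.02,0,-0.012],"finger_gap": 0.03},{"trans": [0.02,0,-0.012],"finger_gap": 0.03}]'
python3 inch.py '[{"trans": [0,0,0.004],"finger_gap": 0.03},{"trans": [0,0,0.007],"finger_gap": 0.03},{"trans": [0,0,0.009],"finger_gap": 0.03},{"trans": [0,0,0.01],"finger_gap": 0.03},{"trans": [0,0,0.01],"finger_gap": 0.03}]'
python3 inch.py '[{"trans": [0,0,0.001],"finger_gap": 0.03},{"trans": [0,0,0.002],"finger_gap": 0.03},{"trans": [0,0,0.002],"finger_gap": 0.03}]'
```

```text
t: 17.7
tcp_pos: [0.4353, -0.2235, 0.0642]
orientation: [0.005, 1.0, 0.0, -0.001]
wrist_force: [-0.3, 0.3, -2.5]
gripper_width: 0.0362
finger_force: 29.9
t: 18.32
tcp_pos: [0.4366, -0.2238, 0.0542]
orientation: [0.005, 1.0, 0.0, -0.0]
wrist_force: [0.7, 0.4, -2.5]
gripper_width: 0.0362
finger_force: 29.9
t: 18.7
tcp_pos: [0.4366, -0.224, 0.0524]
orientation: [0.005, 1.0, -0.0, 0.0]
wrist_force: [0.0, 0.7, -0.4]
gripper_width: 0.0362
finger_force: 29.9
```

```bash
python3 inch.py '[{"trans": [0,0,0.0005],"finger_gap": 0.038},{"trans": [0,0,0.0005],"finger_gap": 0.04},{"trans": [0,0,0.0005],"finger_gap": 0.045},{"trans": [0,0,0.0005],"finger_gap": 0.06},{"trans": [0,0,0.0005],"finger_gap": 0.07}]'
python3 inch.py '[{"finger_gap": 0.07},{"trans": [0,0,-0.02],"finger_gap": 0.07},{"trans": [0,0,-0.06],"finger_gap": 0.07},{"trans": [0,0,-0.12],"finger_gap": 0.07},{"trans": [0,0,-0.18],"finger_gap": 0.07}]'
python3 inch.py '[{"trans": [0,0.06,-0.05],"finger_gap": 0},{"trans": [0,0.12,-0.1],"finger_gap": 0},{"trans": [0,0.18,-0.15],"finger_gap": 0},{"trans": [0,0.24,-0.2],"finger_gap": 0},{"trans": [0,0.3,-0.2],"finger_gap": 0}]'
python3 - <<'E'
from h import *; import cv2
cv2.imwrite("pics/t3.png",bot.get_image("top")[:,:,::-1]);cv2.imwrite("pics/s3.png",bot.get_image("scene")[:,:,::-1])
b=cv2.imread("pics/t3.png")[190:250,305:385]; m=(b.min(2)>150).astype(np.uint8)
n,l,st,ce=cv2.connectedComponentsWithStats(m); i=1+st[1:,4].argmax(); print(st[i],ce[i], st[i][:2]+[305,190])
b=cv2.imread("pics/s3.png")[230:350,255:375]; k=((b.max(2)<60)).astype(np.uint8)
n,l,st,ce=cv2.connectedComponentsWithStats(k); print([(st[j].tolist(),ce[j].round(1)) for j in range(1,n) if st[j,4]>15])
delta([.43,.32,.46])
E
```

```text
t: 19.32
tcp_pos: [0.4366, -0.2239, 0.0519]
orientation: [0.005, 1.0, -0.0, -0.0]
wrist_force: [-0.5, 0.3, -0.0]
gripper_width: 0.0615
finger_force: 0.0
t: 19.95
tcp_pos: [0.4361, -0.2236, 0.2335]
orientation: [0.005, 1.0, 0.0, -0.0]
wrist_force: [0.2, -1.0, -0.2]
gripper_width: 0.0701
finger_force: 0.0
t: 20.58
tcp_pos: [0.4394, 0.028, 0.4159]
orientation: [0.006, 1.0, -0.0, 0.002]
wrist_force: [2.2, 0.5, 0.0]
gripper_width: 0.0232
finger_force: 0.0
[34 17 14 16 66] [43.03030303 21.87878788] [339 207]
[([66, 12, 9, 7, 21], array([69.4, 15.8])), ([74, 15, 10, 6, 18], array([79.4, 17.6])), ([94, 22, 21, 16, 105], array([105.8,  27.8])), ([47, 50, 12, 10, 51], array([52.2, 54.4])), ([106, 112, 14, 8, 27], array([113.3, 115.9]))]
d [0.0103, 0.2885, -0.043] turn 0 tcp [0.4396, 0.0315, 0.4164] w 0.0155
```

Run:
```python
from h import *; import cv2
t=cv2.imread("pics/t3.png")[195:245,325:365]; k=(t.max(2)<70).astype(np.uint8)
n,l,st,ce=cv2.connectedComponentsWithStats(k); print([(st[j].tolist(),ce[j].round(1)) for j in range(1,n) if st[j,4]>10])
j=1+st[1:,4].argmax(); pt=ce[j]+[325,195]; ps=np.array([307.2,284.4])
from scipy.optimize import least_squares
r=least_squares(lambda P:np.r_[proj("top",P)[0]-pt,proj("scene",P)[0]-ps],[.44,-.22,.07]); print(r.x,r.fun)
```

```text
[([0, 13, 14, 37, 137], array([ 7.5, 28.2]))]
[ 0.44883185 -0.20217747  0.04338571] [ 4.3405267  -5.57868429 -5.53737419  0.64998983]
```

```bash
python3 inch.py '[{"trans": [0,0.06,-0.04],"finger_gap": 0},{"trans": [0,0.12,-0.05],"finger_gap": 0},{"trans": [0,0.18,-0.05],"finger_gap": 0},{"trans": [0,0.24,-0.05],"finger_gap": 0},{"trans": [0,0.3,-0.05],"finger_gap": 0}]'
python3 - <<'E'
from h import *; import cv2
im=bot.get_image("top")[:,:,::-1]; cv2.imwrite("pics/t4.png",im)
t=im[200:245,335:362]; k=(t.max(2)<80).astype(np.uint8)
n,l,st,ce=cv2.connectedComponentsWithStats(k); print([(st[j].tolist(),ce[j].round(1)) for j in range(1,n) if st[j,4]>5])
j=1+np.linalg.norm(ce[1:]-[12.6,22],axis=1).argmin(); pt=ce[j]+[335,200]; ps=np.array([307.2,284.4])
from scipy.optimize import least_squares
r=least_squares(lambda P:np.r_[proj("top",P)[0]-pt,proj("scene",P)[0]-ps],[.44,-.22,.07]); print(r.x,r.fun)
delta([.446,.39,.46],np.pi/2+.026)
E
```

```text
t: 21.3
tcp_pos: [0.442, 0.328, 0.463]
orientation: [0.005, 1.0, -0.0, -0.0]
wrist_force: [0.9, -0.8, -0.7]
gripper_width: 0.0005
finger_force: 0.0
[([7, 18, 9, 5, 33], array([11. , 20.5]))]
[ 0.44240935 -0.22448219  0.07342784] [ 0.38123501 -0.48875282 -0.48406037  0.06055047]
d [-0.0043, 0.0552, 0.0021] turn -0.032 tcp [0.4414, 0.3348, 0.4619] w 0.0004
```

The lever triangulates to z = 73 mm, against about 76 mm expected, and it is centred in the tray. The breaker is standing. Now the door.

```bash
python3 inch.py '[{"trans": [-0.004,0.055,0],"rz": -0.03,"finger_gap": 0},{"trans": [-0.004,0.055,0.04],"rz": -0.03,"finger_gap": 0},{"trans": [-0.004,0.055,0.1],"rz": -0.03,"finger_gap": 0},{"trans": [-0.004,0.055,0.15],"rz": -0.03,"finger_gap": 0},{"trans": [-0.004,0.055,0.15],"rz": -0.03,"finger_gap": 0}]'
cat >> h.py <<'E'
def sweep(th,pen=0):
    P=door(th,.185,0); m=np.cos(th)*FN+np.sin(th)*Y
    h=abs(m[0])*.010+abs(m[1])*.0135-pen
    return w(BOX,P+m*h)+np.array([0,0,.011])
def deltas(ths,pen=0):
    o=bot.get_obs(); M=R.from_quat(o["orientation"]).as_matrix(); print(o["tcp_pos"].round(4),o["wrist_force"].round(1))
    for t in ths: print(round(t,2),(M.T@(sweep(t,pen)-o["tcp_pos"])).round(3).tolist())
E
python3 -c "
from h import *
deltas(np.arange(1.75,-.01,-.15))"
```

```text
t: 21.98
tcp_pos: [0.4443, 0.3791, 0.3091]
orientation: [-0.01, 1.0, -0.003, -0.004]
wrist_force: [-1.0, 0.5, 0.1]
gripper_width: 0.0006
finger_force: 0.0
[0.4443 0.3791 0.3091] [-1.   0.5  0.1]
1.75 [-0.001, -0.066, 0.006]
1.6 [0.001, -0.094, 0.002]
1.45 [0.001, -0.122, 0.001]
1.3 [-0.0, -0.149, 0.004]
1.15 [-0.004, -0.176, 0.011]
1.0 [-0.01, -0.201, 0.021]
0.85 [-0.017, -0.225, 0.035]
0.7 [-0.026, -0.246, 0.052]
0.55 [-0.037, -0.265, 0.072]
0.4 [-0.049, -0.279, 0.094]
0.25 [-0.063, -0.289, 0.118]
0.1 [-0.076, -0.295, 0.144]
```

```bash
python3 inch.py '[{"trans": [0,-0.03,0.004],"finger_gap": 0},{"trans": [0,-0.055,0.004],"finger_gap": 0},{"trans": [0,-0.075,0.004],"finger_gap": 0},{"trans": [0,-0.094,0.002],"finger_gap": 0},{"trans": [0,-0.122,0.001],"finger_gap": 0}]'
python3 -c "
from h import *
deltas(np.arange(1.3,-.01,-.15))"
```

```text
t: 22.6
tcp_pos: [0.4497, 0.2592, 0.3137]
orientation: [-0.01, 1.0, 0.0, 0.001]
wrist_force: [1.1, 2.1, -0.6]
gripper_width: 0.0003
finger_force: 0.8
[0.4497 0.2592 0.3137] [ 1.1  2.1 -0.6]
1.3 [0.003, -0.029, 0.008]
1.15 [-0.001, -0.056, 0.014]
1.0 [-0.006, -0.082, 0.025]
0.85 [-0.014, -0.105, 0.038]
0.7 [-0.023, -0.127, 0.055]
0.55 [-0.033, -0.145, 0.075]
0.4 [-0.045, -0.16, 0.097]
0.25 [-0.058, -0.17, 0.122]
0.1 [-0.072, -0.176, 0.147]
```

Contact is about 2 N, as expected. Continuing the arc.

```bash
python3 inch.py '[{"trans": [0.003,-0.029,0.008],"finger_gap": 0},{"trans": [-0.001,-0.056,0.014],"finger_gap": 0},{"trans": [-0.006,-0.082,0.025],"finger_gap": 0},{"trans": [-0.014,-0.105,0.038],"finger_gap": 0},{"trans": [-0.023,-0.127,0.055],"finger_gap": 0}]'
python3 -c "
from h import *
deltas(np.arange(.55,-.01,-.15));deltas([0,0],.004)"
```

```text
t: 23.22
tcp_pos: [0.4751, 0.132, 0.2582]
orientation: [-0.01, 1.0, -0.0, 0.001]
wrist_force: [0.4, 1.1, 0.0]
gripper_width: 0.0002
finger_force: 0.5
[0.4751 0.132  0.2582] [0.4 1.1 0. ]
0.55 [-0.011, -0.017, 0.02]
0.4 [-0.023, -0.032, 0.042]
0.25 [-0.035, -0.042, 0.066]
0.1 [-0.049, -0.049, 0.092]
[0.4751 0.132  0.2582] [0.4 1.1 0. ]
0 [-0.06, -0.05, 0.113]
0 [-0.06, -0.05, 0.113]
```

```bash
python3 inch.py '[{"trans": [-0.011,-0.017,0.02],"finger_gap": 0},{"trans": [-0.023,-0.032,0.042],"finger_gap": 0},{"trans": [-0.035,-0.042,0.066],"finger_gap": 0},{"trans": [-0.046,-0.047,0.086],"finger_gap": 0},{"trans": [-0.046,-0.047,0.086],"finger_gap": 0}]'
python3 -c "
from h import *
deltas([.1,.05,0]);deltas([0],.004)"
```

```text
t: 23.85
tcp_pos: [0.5212, 0.0861, 0.1708]
orientation: [-0.01, 1.0, -0.0, -0.001]
wrist_force: [-1.2, -0.2, -0.7]
gripper_width: 0.0008
finger_force: 0.0
[0.5212 0.0861 0.1708] [-1.2 -0.2 -0.7]
0.1 [-0.004, -0.002, 0.004]
0.05 [-0.009, -0.003, 0.013]
0 [-0.013, -0.003, 0.022]
[0.5212 0.0861 0.1708] [-1.2 -0.2 -0.7]
0 [-0.015, -0.003, 0.025]
```

```bash
python3 inch.py '[{"trans": [-0.003,-0.002,0.005],"finger_gap": 0},{"trans": [-0.006,-0.003,0.01],"finger_gap": 0},{"trans": [-0.009,-0.003,0.016],"finger_gap": 0},{"trans": [-0.011,-0.003,0.019],"finger_gap": 0},{"trans": [-0.011,-0.003,0.019],"finger_gap": 0}]'
python3 -c "
from h import *
deltas([0])"
```

```text
t: 24.48
tcp_pos: [0.5326, 0.0845, 0.1524]
orientation: [-0.01, 1.0, -0.0, -0.0]
wrist_force: [0.0, 0.6, 1.4]
gripper_width: 0.0005
finger_force: 0.0
[0.5326 0.0845 0.1524] [0.  0.6 1.4]
0 [-0.002, -0.001, 0.003]
```

```bash
python3 inch.py '[{"trans": [-0.001,0,0.002],"finger_gap": 0},{"trans": [-0.002,0,0.004],"finger_gap": 0},{"trans": [-0.003,0,0.006],"finger_gap": 0},{"trans": [-0.003,0,0.006],"finger_gap": 0}]'; python3 inch.py '[{"trans": [-0.001,0,0.002],"finger_gap": 0},{"trans": [-0.002,0,0.004],"finger_gap": 0},{"trans": [-0.002,0,0.004],"finger_gap": 0}]'
```

```text
t: 24.98
tcp_pos: [0.5352, 0.0845, 0.1473]
orientation: [-0.01, 1.0, -0.0, -0.0]
wrist_force: [-3.5, 0.4, 9.4]
gripper_width: 0.0002
finger_force: 5.0
t: 25.35
tcp_pos: [0.5357, 0.0845, 0.1465]
orientation: [-0.01, 1.0, -0.0, -0.001]
wrist_force: [-17.6, -0.9, 42.4]
gripper_width: 0.0006
finger_force: 22.4
```

The stop is stiff at the θ≈0 height (TCP z 0.1465, about 0.149 expected at shut), so the door is home. I'll back off and check in the images.

```bash
python3 inch.py '[{"trans": [0.001,0,-0.004],"finger_gap": 0},{"trans": [0.005,0,-0.02],"finger_gap": 0},{"trans": [0.01,0,-0.06],"finger_gap": 0},{"trans": [0.01,0.03,-0.12],"finger_gap": 0},{"trans": [0.01,0.08,-0.18],"finger_gap": 0}]'; python3 inch.py '[{"trans": [0,0.06,-0.05],"finger_gap": 0},{"trans": [0,0.12,-0.08],"finger_gap": 0},{"trans": [0,0.18,-0.08],"finger_gap": 0},{"trans": [0,0.24,-0.08],"finger_gap": 0},{"trans": [0,0.24,-0.08],"finger_gap": 0}]'
python3 - <<'E'
from h import *; import cv2
from scipy.ndimage import map_coordinates
for n in("scene","top"):
    g=cv2.cvtColor(bot.get_image(n),cv2.COLOR_RGB2GRAY).astype(float)
    for th in np.arange(-.03,.121,.01):   # gradient across the free edge of the door
        def line(r): 
            p=np.array([proj(n,w(BOX,door(th,r,u)))[0] for u in np.r_[np.linspace(-.085,-.05,15),np.linspace(.05,.085,15)]])
            return map_coordinates(g,[p[:,1],p[:,0]],order=1)
        print(n,round(th,2),round(np.abs(line(.211)-line(.221)).mean(),1),end="; ")
    print()
o=bot.get_obs();print(o["t"],o["tcp_pos"],o["wrist_force"])
E
```

```text
t: 25.98
tcp_pos: [0.5265, 0.1517, 0.3096]
orientation: [-0.009, 1.0, -0.0, 0.001]
wrist_force: [1.0, -0.4, -0.4]
gripper_width: 0.0007
finger_force: 0.0
t: 26.6
tcp_pos: [0.5206, 0.3952, 0.3871]
orientation: [-0.012, 1.0, 0.001, 0.0]
wrist_force: [-0.3, 0.2, 0.9]
gripper_width: 0.0004
finger_force: 0.0
scene -0.03 94.6; scene -0.02 100.2; scene -0.01 89.2; scene 0.0 71.6; scene 0.01 60.4; scene 0.02 53.4; scene 0.03 38.3; scene 0.04 13.4; scene 0.05 8.3; scene 0.06 11.8; scene 0.07 8.4; scene 0.08 5.7; scene 0.09 6.4; scene 0.1 8.0; scene 0.11 11.4; scene 0.12 11.1; 
top -0.03 121.4; top -0.02 122.2; top -0.01 122.7; top 0.0 123.1; top 0.01 123.1; top 0.02 122.6; top 0.03 121.8; top 0.04 120.5; top 0.05 118.6; top 0.06 116.2; top 0.07 112.9; top 0.08 109.8; top 0.09 106.3; top 0.1 102.8; top 0.11 98.6; top 0.12 94.4; 
26.7 [0.52097866 0.39265919 0.38671463] [-0.22913558 -0.92808632 -0.06018479]
```

The images agree: the free edge peaks at θ≈0 in both views, and nothing fits at 0.07. The robot is clear of everything, so I'm handing in.

```bash
python3 -c "
from plant import bot
print(bot.close_job())"
```

```text
the job is handed in; nothing more can be done
None
```

The job is handed in: the breaker stands on its feet near the centre of the tray and the door is snapped shut on its catch, by my own measurements (the hand-in gave no verdict); the arm never went near the handset, tin or compass, which I did not re-measure.

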